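Seat the red valve on the vacuum manifold and start the leak test

TASK

On the vacuum manifold, turn the red knob clockwise until you feel it meet its seat, then only about 8 degrees further, so that it beds in without being crushed, and let go. Then press the white button at the manifold's end fully down to start the leak test and let it come up. Do not touch the other four knobs, and leave the other things on the bench where they are.

Things in the scene. Friction and masses are not known exactly. Their poses are not given: they have to be found in the camera images.
- manifold: aluminium vacuum manifold fixed to the bench, a flat-topped bar 80 mm deep, about 375 mm long and 58 mm high, brass hose barbs along its front, a round gauge at its back. Origin on the bench below the middle of the valve row; y axis along the row, x to its back. Five valves stand on it at y = -124, -62, 0, 62, 124 mm, in changing order; a white button at y = -182 mm.
- red_grip (a point): the red valve's knob: a round skirt (31 mm across, 8 mm high), on it an upright grip bar 34 mm long, 12 mm thick, with flat upright sides. The point lies on the vertical turning axis, 11 mm below the bar's top (bar top 106 mm over the bench) and 21 mm above the skirt's top. Its x axis runs along the bar to the end with the white line and turns with the knob
- valve_red: the red valve as a whole, fixed on the manifold; origin on the knob's axis near the manifold's top. Clockwise from above closes it. It turns lightly (0.03 N m) for 0.4 to 1.25 rad, an amount that nothing shows beforehand, until it meets its soft seat; from there it resists with a steady 0.35 N m while bedding in and stays where it is left. No hard stop follows: pushed on, the seat is crushed
- red_tip (a point): the end of the white line on top of the red knob's bar, 16 mm from the turning axis, at the height of the bar's top
- red_pin (a point): top of the red valve's tell-tale, a black pin 6 mm across that stands in a small steel boss on the manifold's top, 29 mm in front of the knob's axis, its top 64 mm over the bench. It stands still until the knob meets its seat, then rises 1.8 mm for each 0.1 rad that the knob beds in (to 2.5 mm at 8 degrees). It does not show beforehand where the seat will be met
- button_top (a point): top centre of the white spring push button (24 mm across) in a black housing at the manifold's right end, in line with the valves. It goes 6 mm straight down; fully down takes 5 N
- button (a joint): travel of the white button, 0 up, 0.006 m fully down
- pipette_stand: fixed steel stand left of the manifold, 320 mm high, with a pipette hung on its arm towards the robot and left, as high; origin on the bench under it. An arm that starts on its left must pass above or in front of it
- cube_rack: green cube-shaped tube rack, 58 mm, standing loose behind the manifold; origin under its centre
- dropper_bottle: white dropper bottle 43 mm across, 113 mm high, standing loose behind the manifold; origin under its centre
- marker_0: blue and white marker pen 140 mm long lying loose in front of the manifold
- blue: the blue valve's knob, shaped like the red one (34 x 12 mm bar, top 106 mm over the bench), at any angle; the origin is on its axis at the knob's foot, 40 mm below the bar's top. It turns at a touch and must not be touched
- yellow: the yellow valve's knob, shaped like the red one (34 x 12 mm bar, top 106 mm over the bench), at any angle; the origin is on its axis at the knob's foot, 40 mm below the bar's top. It turns at a touch and must not be touched
- green: the green valve's knob, shaped like the red one (34 x 12 mm bar, top 106 mm over the bench), at any angle; the origin is on its axis at the knob's foot, 40 mm below the bar's top. It turns at a touch and must not be touched
- white: the white valve's knob, shaped like the red one (34 x 12 mm bar, top 106 mm over the bench), at any angle; the origin is on its axis at the knob's foot, 40 mm below the bar's top. It turns at a touch and must not be touched

How it is judged:
On the way, in this order (a step that is already met when the one before it is completed fails the run):
1. the red valve is bedded in its seat (distance of red_pin from where it was at the start of the episode between 0.0008 and 0.0045 m and distance of red_tip from where it was at the start of the episode above 0.006 m), for 0.2 s.
2. the white button is pressed fully down (over 5 mm) with the red valve bedded (all of step 1 and value of joint button above 0.005 m), for 0.1 s.
At the end, for the whole second after the job is handed in: The red valve is closed and bedded: its tell-tale pin has moved 0.8 to 4.5 mm from where it was (0.045 to 0.25 rad of bedding) and the end of the knob's white line is more than 6 mm from where it was; the white button is up again (within 1.5 mm) (all of step 1 and value of joint button below 0.0015 m and velocity of joint button below 0.01 m/s); the robot touches nothing.
It fails at once if one of the other four knobs is touched (over 0.5 N) (contact force between anything else and blue above 0.5 N or contact force between anything else and yellow above 0.5 N or contact force between anything else and green above 0.5 N or contact force between anything else and white above 0.5 N).
It fails at once if the red valve's seat is crushed: its tell-tale pin has moved more than 4.5 mm (0.25 rad) (distance of red_pin from where it was at the start of the episode above 0.0045 m).
It fails at once if the robot strikes the manifold (over 15 N on its aluminium bar) (contact force between any of the fingers, the arm and manifold_c0 above 15 N).
It fails at once if the green rack, the dropper bottle or the marker pen is moved more than 20 mm (distance of any of cube_rack, dropper_bottle, marker_0 from where it was at the start of the episode above 0.02 m).
It also fails if it takes over 58 s, if anything falls off the work surface, if the arm or the gripper's body presses on something with over 40 N, if the wrist force passes 120 N, or if a joint passes its speed limit or range.

ROBOT

A 6-joint arm with a two-finger parallel gripper is mounted at the origin on a cart in front of the work surface, level with it; the furniture and walls round the work are solid. World frame = base frame: x ahead of the robot, y to its left, z up, the work surface at z = 0. Lengths are in m, angles in rad, forces in N, time in s.
With the tool pointing down it reaches from about 0.3 to 0.775 m from the base axis. Payload 14.6 kg.
Tool frame: the origin (TCP) lies between the finger pads; the fingertips stand 8 mm ahead of it and the grasp point (between the pads) lies 11 mm behind it; z points along the fingers, y is the line along which they close (so a half turn about z gives the same grasp; the last joint's range is limited). The gripper opens to 85 mm and grips with 20 to 120 N. Pads are 22 mm wide; open, the fingers measure 114 mm over their backs; the gripper's body (76 mm by 85 mm) begins 54 mm behind the grasp point. The pads swing forward as they close: fully open they stand 13 mm farther back than shut.
Start: joints at [-1.333, 0.3, 1.521, -0, 1.321, -0.067], TCP at [0.165, -0.525, 0.239] pointing down, gripper open.
Joint ranges: [-3.03, 3.03], [-0.79, 2.21], [0.23, 2.52], [-1.04, 4.18], [0, 3.07], [-2.55, 2.55]. Speed limits (rad/s): [2.22, 2.22, 2.57, 3.14, 3.14, 3.14].

INTERFACE

Orientations are given as a rotation vector (axis times angle).
In Python, from station import status, cams, manip gives the robot as it stands. The module is installed in compiled form; this text tells all that it offers.
- The arm moves only by the tool apply_moves, never from a script. Its argument "deltas" is a list of rows, each a list of 3 entries, a list of its own where there are three numbers: the closure in counts, from 0 (fully open) to 255 (shut), then the shift along the world's x, y, z in mm, then the turn about the world's z in degrees. A call has 1 to 20 rows; each row shifts and turns the commanded pose from where the row before left it; what a row does not reach is not made up. A row lasts 1/10 s, in which the tool goes at most 50 mm and 8.59 degrees, less where a joint would pass 70% of its speed; a pose out of reach is approached as far as the arm can. A call is refused whole if a number of a shift passes 50 or a number of a turn 8.59, either way. A call with a gripper value outside its range is refused whole. The fingers move at their own pace and stop on an object; "newtons" is the grip in N (left out, the last holds). Time passes only in rows, so rows that do not move let the fingers close. It gives the time, the measured TCP pose, the force, the opening and the grip force at its end, in the units of the state.
- status.state(): the state, without advancing time (a new reading comes with each control period).
- cams.grab_frame(name): name is "scene" or "top" or "wrist"; returns a dict with "img" (480x640x3 uint8, blue, green, red), "range_z" (480x640 float32, m along the optical axis (not along the pixel's ray), 0 where there is no reading), "camera_matrix" (3x3 intrinsics, pixels), "extrinsics" (4x4, takes a point from world to camera coordinates); the wrist camera has in their place "tool_from_camera" (4x4, takes a point from camera to tool coordinates, whose origin is the TCP and whose axes are the flange's). Camera axes: x right, y up, looking along -z (the intrinsics and any distortion apply to the point x, -y, -z); pixel columns grow to the right and rows downward; lengths in m; the calibration is good to about 2 mm. A picture is of the moment at which its call begins: read the wrist's pose just before it.
- manip.close_job(): hands the job in; it is judged then, once.
The state is a dict: "t": time; "joint_pos": joint angles; "qvel": joint speeds; "joint_efforts": joint torques, N m; "eef_pos": TCP position; "eef_rot": TCP orientation; "contact_force": force on the tool from outside, world axes, zero at the start; "ft_torque": the same for the moment, N m; "opening": opening from 0.0 (shut) to 1.0 (fully open); "finger_force": force on a finger pad.
Only numpy, scipy, OpenCV 4.12 (cv2) and the standard library are available. Lean on these libraries where they do the work, as an engineer would, in place of code of your own. Each camera call takes 0.05 s, during which the arm holds its last target. There are 200 camera calls.

## Working session

There is one attempt and no reset: what is moved stays moved. The work goes in short steps, Python scripts to look and compute and a tool call to move; the robot and the scene stay as the last step left them, time stands still between calls to the robot, and variables do not carry over. Pictures are saved under pics/ and viewed, at most 10 in all, crops included, and the job is handed in when it is done.

Besides the shell and the picture viewer there is one more tool, called after ">>>" as name(argument=value, ...), one argument or row to a line, values as JSON. apply_moves: Moves the arm, as the interface text tells. Its arguments: {"type":"object","properties":{"deltas":{"type":"array"},"newtons":{"type":"number"}},"required":["deltas"]}

```bash
mkdir -p pics
cat > h.py <<'E'
import numpy as np, cv2
from station import status, cams, manip
from scipy.spatial.transform import Rotation as R
def cloud(f, T):  # T: camera->world
    K=f["camera_matrix"]; z=f["range_z"]; v,u=np.mgrid[:480,:640]
    x=(u-K[0,2])/K[0,0]*z; y=(v-K[1,2])/K[1,1]*z
    P=np.stack([x,-y,-z,np.ones_like(z)],-1)
    return (P@T.T)[...,:3]
def grab(n):
    s=status.state(); f=cams.grab_frame(n)
    if n=="wrist":
        T=np.eye(4);T[:3,:3]=R.from_rotvec(s["eef_rot"]).as_matrix();T[:3,3]=s["eef_pos"]
        T=T@f["tool_from_camera"]
    else: T=np.linalg.inv(f["extrinsics"])
    return f,cloud(f,T),s
E
python3 - <<'E'
from h import *
for n in("scene","top"):
    f,P,s=grab(n); cv2.imwrite(f"pics/{n}0.png",f["img"])
    np.savez(f"{n}0.npz",img=f["img"],P=P)
    print(n,f["extrinsics"].round(3).tolist(),[k for k in f])
    hsv=cv2.cvtColor(f["img"],cv2.COLOR_BGR2HSV); h,sv,v=cv2.split(hsv)
    m=((h<8)|(h>172))&(sv>130)&(v>60)&(P[...,2]>.06)&(P[...,2]<.13)
    print(m.sum(),P[m].mean(0) if m.any() else 0, np.argwhere(m).mean(0))
print(s)
E
```

```text
scene [[-0.883, -0.469, -0.012, 0.444], [0.322, -0.625, 0.711, -0.275], [-0.341, 0.624, 0.703, -0.847], [0.0, 0.0, 0.0, 1.0]] ['img', 'range_z', 'camera_matrix', 'extrinsics']
375 [ 0.55913309 -0.31014702  0.08482538] [170.42666667 370.976     ]
top [[0.024, -1.0, -0.006, -0.074], [0.995, 0.023, 0.094, -0.542], [-0.094, -0.008, 0.996, -1.101], [0.0, 0.0, 0.0, 1.0]] ['img', 'range_z', 'camera_matrix', 'extrinsics']
635 [ 0.69104208 -0.40075822  0.07230348] [168.01574803 480.53543307]
{'t': 0.05, 'joint_pos': array([-1.33260957e+00,  3.00503851e-01,  1.52156420e+00,  2.36013591e-05,
        1.32068390e+00, -6.66386426e-02]), 'qvel': array([-0.00025318, -0.00147487, -0.00071969, -0.00055242,  0.00063747,
       -0.00215677]), 'joint_efforts': array([ 1.22180700e-03, -5.44962573e+01, -3.62808430e+01, -1.08052739e-04,
        3.05502123e-03,  1.94427002e-05]), 'eef_pos': array([ 0.16500144, -0.52444307,  0.23871048]), 'eef_rot': array([-3.10403203e+00, -4.76782225e-01,  1.20178818e-04]), 'contact_force': array([ 1.17223794, -0.24486355,  1.67148062]), 'ft_torque': array([ 0.03417083, -0.00704979, -0.03707485]), 'finger_force': 0.0, 'opening': 0.9976304322455299}
```

View pics/scene0.png

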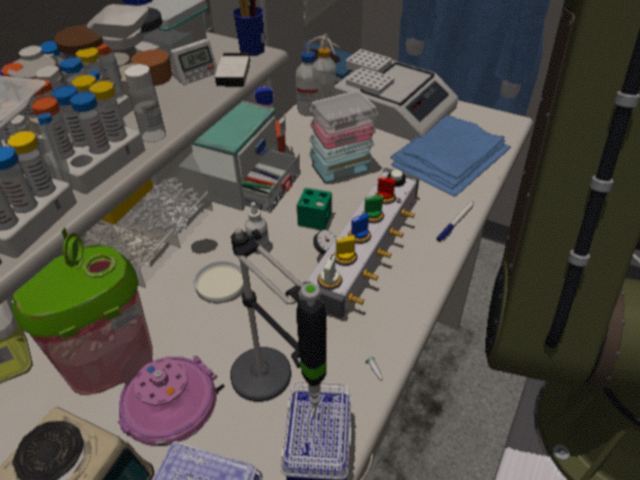

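View pics/top0.png

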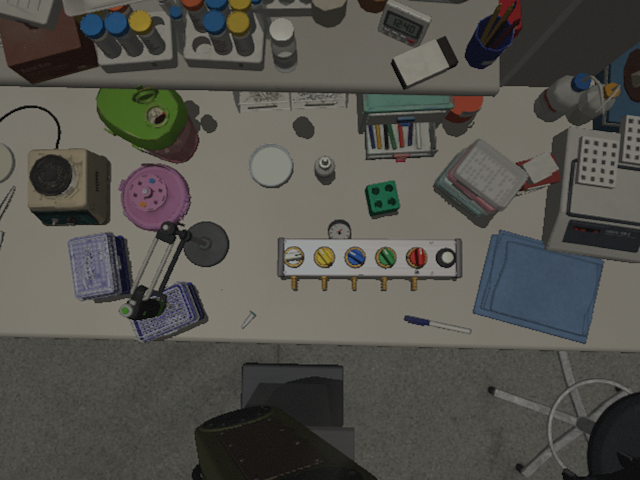

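The scene view shows the red knob at about (387,188), next to the button at (398,178). In the top view the order from left is white, yellow, blue, green, red (417,257), then the button (446,258). I'll measure these now.

Run:
```python
from h import *
d=np.load("top0.npz"); img,P=d["img"],d["P"]
h,sv,v=cv2.split(cv2.cvtColor(img,cv2.COLOR_BGR2HSV))
m0=np.zeros((480,640),bool); m0[235:285,275:470]=1
for n,c in dict(y=slice(312,338),b=slice(342,370),g=slice(373,402),r=slice(404,431),w=slice(281,306),btn=slice(434,458)).items():
    m=np.zeros_like(m0); m[240:275,c]=1
    z=P[...,2]; print(n,np.percentile(z[m],[50,90,99]).round(3))
    t=m&(z>(.094 if n!="btn" else .066))
    q=P[t]; 
    if len(q)>5:
        cc,sz,a=cv2.minAreaRect((q[:,:2]*1000).astype(np.float32)); print("  top pts",len(q),q.mean(0).round(4),np.round(cc,1),np.round(sz,1),round(a,1))
bar=m0&(P[...,2]>.053)&(P[...,2]<.063); print(cv2.minAreaRect((P[bar][:,:2]*1000).astype(np.float32)))
cv2.imwrite("pics/c.png",cv2.resize(img[235:285,365:465],None,fx=8,fy=8,interpolation=cv2.INTER_CUBIC))
```

```text
y [0.058 0.103 0.108]
  top pts 112 [ 0.5001 -0.0877  0.1413] [476.3 -86.2] [27.1 79.8] 85.8
b [0.058 0.102 0.109]
  top pts 116 [ 0.5007 -0.1467  0.1489] [ 468.4 -119.1] [ 33.1 111.6] 48.6
g [0.058 0.101 0.107]
  top pts 115 [ 0.5036 -0.2093  0.122 ] [ 480.8 -142.6] [ 33.1 166.2] 19.4
r [0.059 0.102 0.107]
  top pts 123 [ 0.5036 -0.2669  0.1372] [ 465.9 -179.2] [ 32.9 223.6] 22.9
w [0.059 0.102 0.107]
  top pts 111 [ 0.4997 -0.0281  0.1321] [479.3 -49.6] [87.6 30.5] 45.1
btn [0.058 0.077 0.082]
  top pts 293 [ 0.506  -0.3268  0.0908] [ 466.3 -213.1] [ 38.3 289.9] 18.9
((504.365478515625, -181.0397491455078), (79.32230377197266, 373.2203369140625), 1.0255457162857056)
```

View pics/c.png

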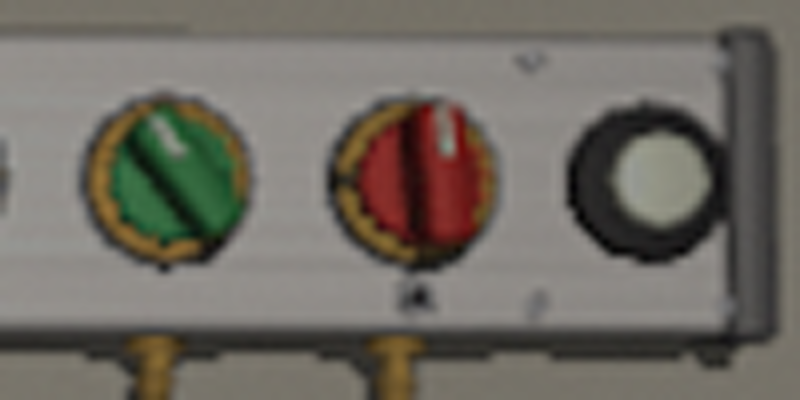

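Red's axis should be near (0.504, -0.274), and its bar runs roughly along +x. I'll move above it and turn about half a turn on the way, so the last joint has room for the clockwise turn.

>>> apply_moves(
  deltas=[
    [60,[15,10,2],8.5],
    [120,[20,15,2],8.5],
    [120,[20,15,2],8.5],
    [120,[20,15,0],8.5],
    [120,[20,15,0],8.5],
    [120,[20,15,0],8.5],
    [120,[20,15,0],8.5],
    [120,[20,15,0],8.5],
    [120,[20,15,0],8.5],
    [120,[20,15,0],8.5],
    [120,[20,15,0],8.5],
    [120,[20,15,0],8.5],
    [120,[20,15,0],8.5],
    [120,[20,15,0],8.5],
    [120,[20,15,0],8.5],
    [120,[20,15,0],8.5],
    [120,[15,10,0],8.5],
    [120,[5,6,0],8.5],
    [120,[0,0,0],8.5],
    [120,[0,0,0],0],
  ],
  newtons=60,
)

```text
t: 2.1
eef_pos: [0.5001, -0.2734, 0.2449]
eef_rot: [-0.024, -3.141, -0.001]
contact_force: [0.4, 0.3, -0.6]
opening: 0.527
finger_force: 0.0
```

```bash
cat > look.py <<'E'
from h import *
import sys
f,P,s=grab("wrist"); np.savez("w.npz",img=f["img"],P=P)
cv2.imwrite(f"pics/{sys.argv[1]}.png",f["img"])
M=R.from_rotvec(s["eef_rot"]).as_matrix()
print("tcp",s["eef_pos"].round(4),"x",M[:,0].round(3),"z",M[:,2].round(3),"yaw",np.degrees(np.arctan2(M[1,0],M[0,0])).round(1),s["joint_pos"].round(2),s["ft_torque"].round(3),s["contact_force"].round(1),s["opening"],s["t"])
print(f["tool_from_camera"].round(3).tolist())
h,sv,v=cv2.split(cv2.cvtColor(f["img"],cv2.COLOR_BGR2HSV)); z=P[...,2]
for n,c in dict(red=((h<8)|(h>172)),green=(h>50)&(h<90)).items():
    m=c&(sv>120)&(v>40)&(z>.101)&(z<.112)&(abs(P[...,1]+.24)<.09)&(abs(P[...,0]-.504)<.06)
    if m.sum()>20:
        cc,sz,a=cv2.minAreaRect((P[m][:,:2]*1000).astype(np.float32)); print(n,m.sum(),P[m].mean(0).round(4),np.round(cc,1),np.round(sz,1),round(a,1),np.argwhere(m).mean(0).round())
E
python3 look.py w1
```

```text
tcp [ 0.5001 -0.2734  0.2449] x [-1.     0.015  0.001] z [-0.001  0.    -1.   ] yaw 179.1 [-0.56  0.34  1.45 -0.    1.35 -2.12] [0.071 0.022 0.018] [ 0.4  0.3 -0.6] 0.5272080755057006 2.1
[[0.001, 0.949, 0.316, 0.081], [1.0, -0.0, -0.001, 0.001], [-0.0, 0.316, -0.949, -0.135], [0.0, 0.0, 0.0, 1.0]]
red 404 [ 0.5035 -0.2729  0.1034] [ 505.5 -272.7] [33.3 11.9] 6.3 [232. 325.]
green 384 [ 0.503  -0.2126  0.1035] [ 504.4 -211.1] [31.9 11.8] 37.6 [230. 395.]
```

View pics/w1.png

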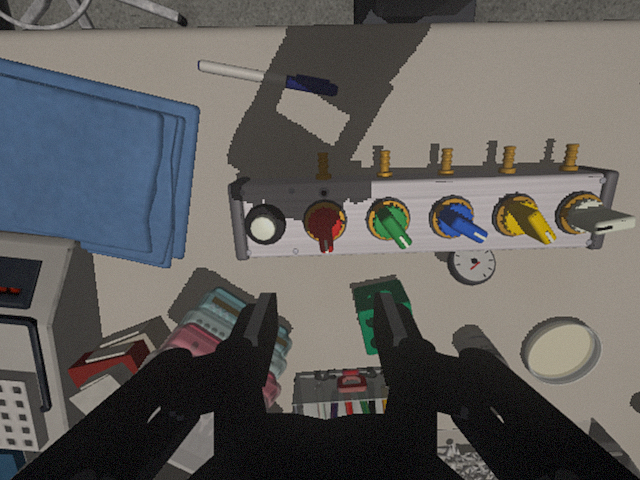

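Red is at pixel (325,225). Its bar is 33 x 12 mm, centred at (0.505, -0.273), and rotated +6° from +x, so the sizes and heights fit. I'll align and descend.

>>> apply_moves(
  deltas=[
    [120,[5,0.5,-15],7],
    [120,[0,0,-25],0],
    [120,[0,0,-25],0],
    [120,[0,0,-25],0],
    [120,[0,0,-20],0],
    [120,[0,0,-15],0],
    [120,[0,0,-15],0],
    [120,[0,0,-10],0],
    [120,[0,0,-6],0],
    [120,[0,0,0],0],
  ],
)

```text
t: 3.15
eef_pos: [0.5049, -0.2731, 0.0888]
eef_rot: [0.163, -3.137, -0.001]
contact_force: [-1.3, -0.2, -0.0]
opening: 0.528
finger_force: 0.0
```

```bash
python3 look.py w2
```

```text
tcp [ 0.5049 -0.2731  0.0888] x [-0.995 -0.103  0.001] z [-0.001  0.    -1.   ] yaw -174.1 [-0.56  0.52  1.59 -0.    1.03 -2.23] [ 0.024 -0.008  0.033] [-1.3 -0.2 -0. ] 0.5281398199785574 3.15
[[0.001, 0.949, 0.316, 0.081], [1.0, -0.0, -0.0, 0.001], [-0.0, 0.316, -0.949, -0.135], [0.0, 0.0, 0.0, 1.0]]
red 1741 [ 0.503  -0.2734  0.1034] [ 505.8 -273.2] [34.6 11.6] 5.3 [330. 323.]
green 524 [ 0.4994 -0.2161  0.1034] [ 497.2 -218.9] [33.7 15.8] 55.5 [335. 462.]
```

View pics/w2.png

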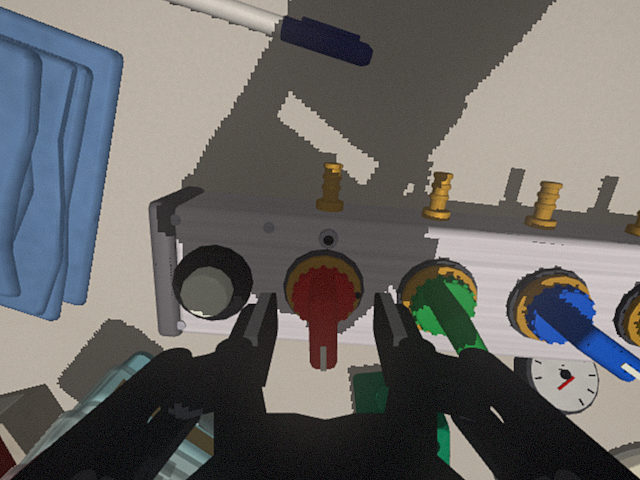

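The bar is centred between the pads, red tip near (323,365), with the pin at (328,240). Closing now.

>>> apply_moves(
  deltas=[
    [170,[0,0,0],0],
    [200,[0,0,0],0],
    [230,[0,0,0],0],
    [255,[0,0,0],0],
    [255,[0,0,0],0],
    [255,[0,0,0],0],
    [255,[0,0,0],0],
  ],
  newtons=50,
)

```text
t: 3.9
eef_pos: [0.5053, -0.2737, 0.09]
eef_rot: [-0.163, 3.136, -0.002]
contact_force: [-0.9, -4.9, 5.3]
opening: 0.128
finger_force: 52.0
```

```bash
cat > st.py <<'E'
from h import *
a=[]
for i in range(1):
    s=status.state()
M=R.from_rotvec(s["eef_rot"]).as_matrix()
print(s["t"],s["eef_pos"].round(4),"yaw",np.degrees(np.arctan2(M[1,0],M[0,0])).round(2),s["ft_torque"].round(3),s["contact_force"].round(1),round(s["opening"],3),s["finger_force"],s["joint_pos"].round(2))
E
python3 st.py
```

```text
3.9 [ 0.5053 -0.2737  0.09  ] yaw -174.04 [-0.831  0.206  0.036] [-0.9 -4.9  5.3] 0.128 51.97007954120636 [-0.56  0.52  1.59 -0.    1.03 -2.23]
```

>>> apply_moves(
  deltas=[
    [255,[0,0,0],-3],
    [255,[0,0,0],-5],
    [255,[0,0,0],-5],
    [255,[0,0,0],-5],
    [255,[0,0,0],-2],
    [255,[0,0,0],0],
  ],
)

```text
t: 4.5
eef_pos: [0.5054, -0.2735, 0.09]
eef_rot: [0.386, 3.116, -0.001]
contact_force: [-1.1, -3.0, 6.2]
opening: 0.125
finger_force: 52.0
```

```bash
python3 st.py
```

```text
4.5 [ 0.5054 -0.2735  0.09  ] yaw 165.87 [-0.544  0.094  0.019] [-1.1 -3.   6.2] 0.125 52.0471465587616 [-0.56  0.52  1.59 -0.    1.03 -1.88]
```

>>> apply_moves(
  deltas=[
    [255,[0,0,0],-2],
    [255,[0,0,0],-2],
    [255,[0,0,0],0],
  ],
)

```text
t: 4.8
eef_pos: [0.5054, -0.2734, 0.09]
eef_rot: [0.494, 3.101, -0.001]
contact_force: [-1.5, -1.6, 6.7]
opening: 0.128
finger_force: 52.0
```

```bash
python3 st.py
```

```text
4.8 [ 0.5054 -0.2734  0.09  ] yaw 161.89 [-0.46   0.126 -0.014] [-1.5 -1.6  6.7] 0.128 52.046340107917786 [-0.56  0.52  1.59 -0.    1.03 -1.81]
```

>>> apply_moves(
  deltas=[
    [255,[0,0,0],-2],
    [255,[0,0,0],-2],
  ],
)

```text
t: 5.0
eef_pos: [0.5055, -0.2734, 0.09]
eef_rot: [0.602, 3.082, -0.001]
contact_force: [-0.1, -1.2, 6.9]
opening: 0.127
finger_force: 52.0
```

```bash
python3 st.py
```

```text
5.0 [ 0.5055 -0.2734  0.09  ] yaw 157.88 [-0.41  -0.015  0.006] [-0.1 -1.2  6.9] 0.127 52.04021394252777 [-0.56  0.52  1.59  0.    1.03 -1.74]
```

>>> apply_moves(
  deltas=[
    [255,[0,0,0],-2],
    [255,[0,0,0],-2],
  ],
)

```text
t: 5.2
eef_pos: [0.5055, -0.2734, 0.09]
eef_rot: [0.709, 3.059, -0.001]
contact_force: [-0.2, -2.2, 7.9]
opening: 0.128
finger_force: 52.1
```

```bash
python3 st.py
```

```text
5.2 [ 0.5055 -0.2734  0.09  ] yaw 153.9 [-0.303 -0.064  0.398] [-0.2 -2.2  7.9] 0.128 52.12362885475159 [-0.56  0.52  1.59 -0.    1.03 -1.67]
```

The torque rose to 0.4 N m, so the seat was met within the last 4°. I'll add 6° more, then check the pin.

>>> apply_moves(
  deltas=[
    [255,[0,0,0],-2],
    [255,[0,0,0],-2],
    [255,[0,0,0],-2],
    [255,[0,0,0],0],
    [255,[0,0,0],0],
    [255,[0,0,0],0],
  ],
)

```text
t: 5.8
eef_pos: [0.5055, -0.2733, 0.09]
eef_rot: [0.866, 3.018, -0.001]
contact_force: [-0.6, -1.8, 6.5]
opening: 0.122
finger_force: 52.1
```

```bash
cp w.npz w2.npz; python3 st.py; python3 look.py w3
python3 - <<'E'
import numpy as np
for n in("w2","w"):
    P=np.load(n+".npz")["P"]; m=(np.hypot(P[...,0]-.476,P[...,1]+.273)<.012)
    q=P[m]; t=q[q[:,2]>.0605]; print(n,m.sum(),np.percentile(q[:,2],[20,50,90,97,100]).round(4),len(t),t.mean(0).round(4) if len(t) else 0)
E
```

```text
5.8 [ 0.5055 -0.2733  0.09  ] yaw 147.98 [-0.356 -0.147  0.171] [-0.6 -1.8  6.5] 0.122 52.05974042415619 [-0.56  0.52  1.59  0.    1.03 -1.57]
tcp [ 0.5055 -0.2733  0.09  ] x [-0.848  0.53  -0.002] z [ 0.001 -0.001 -1.   ] yaw 148.0 [-0.56  0.52  1.59  0.    1.03 -1.57] [-0.356 -0.147  0.171] [-0.6 -1.8  6.5] 0.12195070856455394 5.8
[[0.001, 0.949, 0.316, 0.081], [1.0, -0.0, -0.001, 0.001], [-0.0, 0.316, -0.949, -0.135], [0.0, 0.0, 0.0, 1.0]]
red 1706 [ 0.5039 -0.2714  0.1036] [ 505.6 -272.8] [11.9 34.1] 57.8 [328. 325.]
green 1993 [ 0.5029 -0.2122  0.1035] [ 504.8 -211.4] [33.1 11.6] 38.0 [256. 454.]
w2 2122 [0.0515 0.0558 0.0633 0.1766 0.1791] 473 [ 0.4798 -0.2716  0.0881]
w 7846 [0.0601 0.1613 0.177  0.1787 0.1804] 6262 [ 0.4834 -0.2742  0.1596]
```

View pics/w3.png

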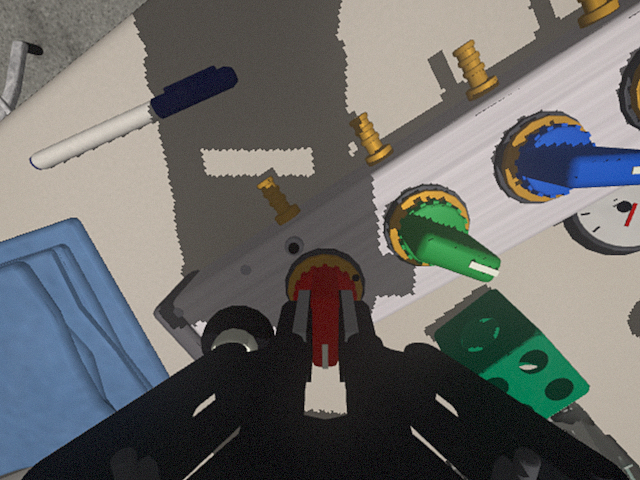

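The bar turned 37.5° along with the gripper, and the pin shows at (293,248). I'll read the pin height at those pixels.

Run:
```python
import numpy as np
for n,u,v in(("w2",328,240),("w",293,248)):
    P=np.load(n+".npz")["P"]; q=P[v-3:v+4,u-3:u+4].reshape(-1,3); r=P[v-25:v+26,u-25:u+26,2].ravel()
    print(n,np.median(q,0).round(4),q[:,2].max().round(4),"bar top",np.median(r[(r<.061)&(r>.05)]).round(4))
```

```text
w2 [ 0.4774 -0.2737  0.0631] 0.065 bar top 0.0558
w [ 0.477  -0.2735  0.0655] 0.0666 bar top 0.0558
```

The pin rose 2.4 mm, about 7.6° of bedding, which matches the target. Release and go up, then shift over the button.

>>> apply_moves(
  deltas=[
    [230,[0,0,0],0],
    [200,[0,0,0],0],
    [175,[0,0,0],0],
    [175,[0,0,0],0],
    [175,[0,0,0],0],
    [175,[0,0,5],0],
    [175,[0,0,10],0],
    [175,[0,0,20],0],
    [175,[0,0,25],0],
    [175,[0,0,25],0],
    [255,[0,-20,25],0],
    [255,[0,-20,0],0],
    [255,[0,-18,0],0],
    [255,[0,0,0],0],
    [255,[0,0,0],0],
  ],
)

```text
t: 7.35
eef_pos: [0.505, -0.331, 0.1997]
eef_rot: [0.868, 3.019, 0.0]
contact_force: [-1.2, 0.3, -0.1]
opening: -0.001
finger_force: 0.0
```

```bash
python3 look.py w4
python3 - <<'E'
import numpy as np
d=np.load("w.npz");P=d["P"];im=d["img"].astype(int);z=P[...,2]
m=(z>.068)&(z<.09)&(np.hypot(P[...,0]-.506,P[...,1]+.331)<.03)
q=P[m]; print(m.sum(),q.mean(0),np.percentile(z[m],[5,50,95]))
w=m&(im.min(-1)>np.percentile(im.min(-1)[m],60)); print(w.sum(),P[w].mean(0).round(4),np.argwhere(w).mean(0),np.ptp(P[w],0))
E
```

```text
tcp [ 0.505  -0.331   0.1997] x [-0.847  0.531 -0.   ] z [ 0.  0. -1.] yaw 147.9 [-0.64  0.45  1.41  0.    1.28 -1.65] [ 0.039  0.045 -0.037] [-1.2  0.3 -0.1] -0.0008024152405609892 7.35
[[0.001, 0.949, 0.316, 0.081], [1.0, -0.0, -0.001, 0.001], [-0.0, 0.316, -0.949, -0.135], [0.0, 0.0, 0.0, 1.0]]
red 667 [ 0.5041 -0.2722  0.1034] [ 505.8 -272.6] [12.  32.6] 59.0 [202. 395.]
green 692 [ 0.5034 -0.2124  0.1035] [ 504.7 -211.1] [32.  11.7] 37.4 [155. 474.]
1021 [ 0.5056707  -0.32961152  0.07421269] [0.06808755 0.07682133 0.07863278]
379 [ 0.5068 -0.3304  0.0775] [236.55145119 325.75461741] [0.02722249 0.02971351 0.01189442]
```

View pics/w4.png

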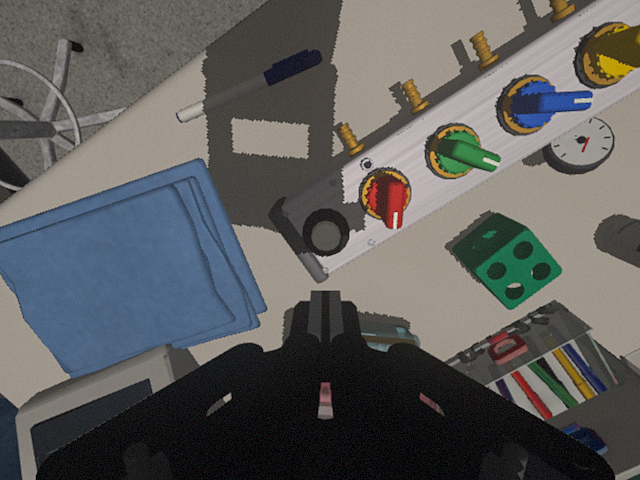

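The button is at (326,232), position (0.5065, -0.3305), with its top at about z = 0.079. The red knob stayed put. I'll descend and press step by step.

>>> apply_moves(
  deltas=[
    [255,[1.5,0.5,-20],0],
    [255,[0,0,-30],0],
    [255,[0,0,-25],0],
    [255,[0,0,-20],0],
    [255,[0,0,-10],0],
    [255,[0,0,-5],0],
    [255,[0,0,-2],0],
    [255,[0,0,-2],0],
    [255,[0,0,0],0],
  ],
)

```text
t: 8.3
eef_pos: [0.5069, -0.3308, 0.086]
eef_rot: [0.867, 3.018, -0.001]
contact_force: [0.4, 0.5, 2.0]
opening: 0.003
finger_force: 0.7
```

>>> apply_moves(
  deltas=[
    [255,[0,0,-1.5],0],
    [255,[0,0,-1.5],0],
    [255,[0,0,0],0],
  ],
)

```text
t: 8.6
eef_pos: [0.5069, -0.3308, 0.0826]
eef_rot: [0.867, 3.019, -0.0]
contact_force: [1.6, -0.2, 2.8]
opening: 0.003
finger_force: 1.7
```

>>> apply_moves(
  deltas=[
    [255,[0,0,-1],0],
    [255,[0,0,-1],0],
    [255,[0,0,0],0],
  ],
)

```text
t: 8.9
eef_pos: [0.5068, -0.3308, 0.0804]
eef_rot: [0.867, 3.019, -0.0]
contact_force: [3.5, -0.5, 4.6]
opening: 0.003
finger_force: 2.3
```

>>> apply_moves(
  deltas=[
    [255,[0,0,-0.7],0],
    [255,[0,0,0],0],
  ],
)

```text
t: 9.1
eef_pos: [0.5068, -0.3308, 0.0801]
eef_rot: [0.867, 3.019, -0.0]
contact_force: [2.6, -0.5, 7.4]
opening: -0.0
finger_force: 3.5
```

>>> apply_moves(
  deltas=[
    [255,[0,0,-0.7],0],
    [255,[0,0,0],0],
    [255,[0,0,0],0],
  ],
)

```text
t: 9.4
eef_pos: [0.5069, -0.3308, 0.08]
eef_rot: [0.866, 3.018, -0.001]
contact_force: [-0.1, 1.9, 13.0]
opening: 0.004
finger_force: 6.6
```

The button has bottomed out: 13 N and no further travel. Backing off.

>>> apply_moves(
  deltas=[
    [255,[0,0,3],0],
    [255,[0,0,5],0],
    [255,[0,0,15],0],
    [255,[0,0,30],0],
    [255,[0,0,40],0],
    [255,[0,0,40],0],
    [255,[0,0,0],0],
    [255,[0,0,0],0],
  ],
)

```text
t: 10.2
eef_pos: [0.5064, -0.3306, 0.2127]
eef_rot: [0.867, 3.019, -0.001]
contact_force: [-0.2, 0.1, -1.3]
opening: -0.001
finger_force: 0.0
```

```bash
python3 look.py w5
python3 - <<'E'
import numpy as np
P=np.load("w.npz")["P"];z=P[...,2]
for n,x,y,r in(("button",.5065,-.3305,.008),("pin",.477,-.2735,.003)):
    m=np.hypot(P[...,0]-x,P[...,1]-y)<r; print(n,m.sum(),np.percentile(z[m],[20,50,90]).round(4))
E
```

```text
tcp [ 0.5064 -0.3306  0.2127] x [-0.848  0.531 -0.001] z [ 0.001 -0.001 -1.   ] yaw 148.0 [-0.64  0.44  1.39 -0.    1.31 -1.65] [0.003 0.015 0.015] [-0.2  0.1 -1.3] -0.0005817754415195046 10.2
[[0.001, 0.949, 0.316, 0.081], [1.0, -0.0, -0.001, 0.001], [-0.0, 0.316, -0.949, -0.135], [0.0, 0.0, 0.0, 1.0]]
red 607 [ 0.504  -0.2721  0.1034] [ 505.9 -272.7] [12.  32.9] 58.4 [197. 390.]
green 634 [ 0.5034 -0.2124  0.1035] [ 504.8 -211.1] [32.5 11.6] 36.7 [152. 465.]
button 1199 [0.0786 0.246  0.2573]
pin 46 [0.0638 0.0655 0.0662]
```

The button is up again (0.0786), the pin is still raised (0.0655) and the arm is clear, so I'm handing in.

```bash
python3 -c "
from station import manip
print(manip.close_job())"
```

```text
the job is handed in; nothing more can be done
None
```

The red valve is closed and bedded about 7.6° past its seat (pin up 2.4 mm), the white button was pressed fully down and is up again, the arm is clear, and the job was handed in at about 10 s; no verdict came back.

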